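Line up the calibration standards by shade on the sample rail

ROBOT

A 6-joint arm with a two-finger parallel gripper is mounted at the origin on the work surface. World frame = base frame: x ahead of the robot, y to its left, z up, the work surface at z = 0. Lengths are in mm, angles in rad, forces in N, time in s.
With the tool pointing down it reaches from about 350 to 875 mm from the base axis. Payload 4.2 kg.
Tool frame: the origin (TCP) lies between the finger pads; the fingertips stand 8 mm ahead of it and the grasp point (between the pads) lies 11 mm behind it (manip.tcp_to_tips is the distance from the TCP to the fingertips, in mm); z points along the fingers, y is the direction in which the jaws open and shut (so a half turn about z gives the same grasp; the last joint's range is limited). The gripper opens to 87 mm and grips with 3 to 60 N. Pads are 19 mm wide; open, the fingers measure 117 mm over their backs; the gripper's body (75 mm by 190 mm) begins 51 mm behind the grasp point.
Start: joints at [1.424, 0.385, 0.008, 0, -1.194, -0.259], TCP at [246.688, 574.234, 230.55] pointing down, gripper open.
Joint ranges: [-3.14, 3.14], [-1.21, 2.06], [-1.07, 1.41], [-3.16, 2.05], [-2.99, -0.16], [-3.1, 3.1]. Speed limits (rad/s): [2.79, 2.79, 3.14, 3.14, 3.14, 3.14].

INTERFACE

Orientations are given as a unit quaternion [x, y, z, w].
In Python, from cell import manip, grab_frame, calibration, workorder gives the robot as it stands. Calls block until the motion is done:
- manip.move_ptp(position, orientation): joint-space move of the TCP to a pose.
- manip.movel(position, rot=None, speed=150, contact_N=None): straight line of the TCP; rot=None keeps the orientation; speed is the mean speed in mm/s. With contact_N (N) it stops when the force on the tool has changed by that much, and returns True; else False.
- manip.move_j(angles): joint-space move.
- manip.release() and manip.close_gripper(): open the fingers fully, or close them until they stop; the grip force is fixed at half the most.
- manip.hold(seconds).
- manip.solve_ik(position, orientation): joint angles nearest the present ones, or None.
- manip.state(): the state.
- grab_frame(name): name is "scene" or "top"; returns (picture, depth): 420x560x3 uint8, red, green, blue; 420x560 float32, mm along the optical axis (not along the pixel's ray), 0 where there is no reading.
- calibration(name): a dict with "camera_matrix" (3x3 intrinsics, pixels), "cam_to_world" (4x4, takes a point from camera to world coordinates). Camera axes: x right, y down, z forward; pixel columns grow to the right and rows downward; lengths in mm; the calibration is good to about 2 mm. A picture is of the moment at which its call begins. calibration takes no time and is no camera call.
A pose or a line that the arm cannot do raises manip.Unreachable and nothing moves.
- workorder.hand_in(): hands the job in, once; it reports no verdict.
The state is a dict: "clock": time; "joints": joint angles; "joint_vel": joint speeds; "tau": joint torques, N m; "tcp_pos": TCP position; "eef_rot": TCP orientation; "contact_force": force on the tool from outside, world axes, zero at the start; "moment": the same for the moment, N m; "gripper_width": opening from 0.0 (shut) to 1.0 (fully open).
Only numpy, scipy, OpenCV 4.12 (cv2) and the standard library are available. Lean on these libraries where they do the work, as an engineer would, in place of code of your own. Each camera call takes 0.05 s, during which the arm holds its last target.

TASK

Stand the four small calibration jars, whose caps run from almost white through blue to almost black, on the four round pads of the sample rail, one upright in the middle of each pad, in order of shade: the palest on the pad next to the green post, then darker step by step, the darkest farthest from the green post. Let go of all of them, and do not move or tip the amber bottle standing among them.

Things in the scene. Friction and masses are not known exactly. Their poses are not given: they have to be found in the camera images.
- jar_a_mid (a point): Centre (half-way up) of the loose standard jar whose screw cap and side band are palest (almost white, a hint of blue): round white plastic jar, 40 mm diameter, 70 mm tall (50 mm straight body, then a 38 mm cap from 54 to 70 mm), about 90 g; this point lies 35 mm above its underside. z axis up along the jar. The four jars differ only in shade.
- jar_b_mid (a point): Centre (half-way up) of the loose standard jar whose screw cap and side band are light blue: round white plastic jar, 40 mm diameter, 70 mm tall (50 mm straight body, then a 38 mm cap from 54 to 70 mm), about 90 g; this point lies 35 mm above its underside. z axis up along the jar. The four jars differ only in shade.
- jar_c_mid (a point): Centre (half-way up) of the loose standard jar whose screw cap and side band are strong mid blue: round white plastic jar, 40 mm diameter, 70 mm tall (50 mm straight body, then a 38 mm cap from 54 to 70 mm), about 90 g; this point lies 35 mm above its underside. z axis up along the jar. The four jars differ only in shade.
- jar_d_mid (a point): Centre (half-way up) of the loose standard jar whose screw cap and side band are darkest (navy, almost black): round white plastic jar, 40 mm diameter, 70 mm tall (50 mm straight body, then a 38 mm cap from 54 to 70 mm), about 90 g; this point lies 35 mm above its underside. z axis up along the jar. The four jars differ only in shade.
- pad1: Fixed round black pad with a yellow centre dot, one end of the row: 56 mm diameter, 2 mm thick. Origin: centre of its underside, 10 mm above the table; a jar stands on its top, 2 mm above the origin. Pads 1-4 lie in sequence 80 mm apart; y axis along the rail to the pad1 end, x across it. A fence 19 mm high (from the table) runs along the rail 54 mm from the pad centres on the +x side.
- pad2: Fixed round black pad with a yellow centre dot, second in the row: 56 mm diameter, 2 mm thick. Origin: centre of its underside, 10 mm above the table; a jar stands on its top, 2 mm above the origin. Pads 1-4 lie in sequence 80 mm apart; y axis along the rail to the pad1 end, x across it. A fence 19 mm high (from the table) runs along the rail 54 mm from the pad centres on the +x side.
- pad3: Fixed round black pad with a yellow centre dot, third in the row: 56 mm diameter, 2 mm thick. Origin: centre of its underside, 10 mm above the table; a jar stands on its top, 2 mm above the origin. Pads 1-4 lie in sequence 80 mm apart; y axis along the rail to the pad1 end, x across it. A fence 19 mm high (from the table) runs along the rail 54 mm from the pad centres on the +x side.
- pad4: Fixed round black pad with a yellow centre dot, the other end of the row: 56 mm diameter, 2 mm thick. Origin: centre of its underside, 10 mm above the table; a jar stands on its top, 2 mm above the origin. Pads 1-4 lie in sequence 80 mm apart; y axis along the rail to the pad1 end, x across it. A fence 19 mm high (from the table) runs along the rail 54 mm from the pad centres on the +x side.
- post_green: Short green round post, 26 mm diameter and 26 mm tall, fixed on the deck of the sample rail in line with the pads, 68 mm beyond one of the two end pads (beyond pad1 or beyond pad4: it changes from start to start). A grey post stands at the other end. Origin at the centre of its underside, 10 mm above the table.
- amber_mid (a point): Centre of the loose amber bottle with a black cap standing among the jars, to be left alone: 42 mm diameter, 88 mm tall; this point lies 44 mm above the table.
Not all that is in view belongs to the job. Leave any yellow look-alike of the part that bears jar_a_mid alone.

How it is judged (in metres and radians):
At the end, for the whole second after the job is handed in: Each jar stands upright (within 0.1 rad), at rest and released on its own pad, its centre within 12 mm of the pad's centre and its base on the pad; palest next to the green post, then light, mid and darkest in sequence away from it (((horizontal distance between post_green and pad1 below 0.1 m and horizontal distance between jar_a_mid and pad1 below 0.012 m and z of jar_a_mid in the frame of pad1 between 0.032 and 0.042 m and horizontal distance between jar_b_mid and pad2 below 0.012 m and z of jar_b_mid in the frame of pad2 between 0.032 and 0.042 m and horizontal distance between jar_c_mid and pad3 below 0.012 m and z of jar_c_mid in the frame of pad3 between 0.032 and 0.042 m and horizontal distance between jar_d_mid and pad4 below 0.012 m and z of jar_d_mid in the frame of pad4 between 0.032 and 0.042 m) or (horizontal distance between post_green and pad4 below 0.1 m and horizontal distance between jar_a_mid and pad4 below 0.012 m and z of jar_a_mid in the frame of pad4 between 0.032 and 0.042 m and horizontal distance between jar_b_mid and pad3 below 0.012 m and z of jar_b_mid in the frame of pad3 between 0.032 and 0.042 m and horizontal distance between jar_c_mid and pad2 below 0.012 m and z of jar_c_mid in the frame of pad2 between 0.032 and 0.042 m and horizontal distance between jar_d_mid and pad1 below 0.012 m and z of jar_d_mid in the frame of pad1 between 0.032 and 0.042 m)) and angle between each of jar_a_mid, jar_b_mid, jar_c_mid, jar_d_mid's own z axis and vertical below 0.1 rad and linear speed of each of jar_a, jar_b, jar_c, jar_d below 0.02 m/s and angular speed of each of jar_a, jar_b, jar_c, jar_d below 0.2 rad/s); the robot touches nothing.
It fails at once if the amber bottle is moved by more than 30 mm or tipped (distance of amber_mid from where it was at the start of the episode above 0.03 m or angle between amber_mid's own z axis and vertical above 0.4 rad).
It also fails if it takes over 112 s, if anything falls off the work surface, if the arm or the gripper's body presses on something with over 40 N, if the wrist force passes 120 N, or if a joint passes its speed limit or range.

## Working session

There is one attempt and no reset: what is moved stays moved. The work goes in short steps, each a Python script; the robot and the scene stay as the last script left them, time stands still between calls to the robot, and variables do not carry over. Pictures are saved under pics/ and viewed, and the job is handed in when it is done.

```bash
ls; mkdir -p pics
python3 - <<'E'
from cell import manip, grab_frame, calibration
import cv2,numpy as np
for n in("scene","top"):
    p,d=grab_frame(n); cv2.imwrite(f"pics/{n}0.png",p[...,::-1]); np.savez(f"/tmp/{n}0.npz",p=p,d=d)
    c=calibration(n); print(n,c["camera_matrix"],np.round(c["cam_to_world"],3))
print(manip.state(), manip.tcp_to_tips)
E
```

```text
pics
scene [[528.2909929    0.         279.5590567 ]
 [  0.         528.2909929  218.49066759]
 [  0.           0.           1.        ]] [[ 7.520000e-01  5.680000e-01 -3.350000e-01  1.006089e+03]
 [ 6.590000e-01 -6.510000e-01  3.760000e-01 -4.671410e+02]
 [-4.000000e-03 -5.040000e-01 -8.640000e-01  1.240450e+03]
 [ 0.000000e+00  0.000000e+00  0.000000e+00  1.000000e+00]]
top [[465.18032239   0.         286.04030898]
 [  0.         465.18032239 206.81406321]
 [  0.           0.           1.        ]] [[ 5.00000e-03 -9.79000e-01  2.04000e-01  3.59742e+02]
 [-1.00000e+00 -5.00000e-03  0.00000e+00  4.21740e+01]
 [ 1.00000e-03 -2.04000e-01 -9.79000e-01  9.66541e+02]
 [ 0.00000e+00  0.00000e+00  0.00000e+00  1.00000e+00]]
{'clock': 0.1, 'joints': array([ 1.42363490e+00,  3.85492478e-01,  6.76552536e-03, -4.30509298e-04,
       -1.19404110e+00, -2.58582339e-01]), 'joint_vel': array([-0.00070185, -0.00249039,  0.00382224,  0.00148435,  0.0014197 ,
       -0.00028149]), 'tau': array([ 3.34428360e-04, -3.91687095e+01,  1.87936360e+01,  4.23189059e+00,
        1.35195628e-02, -7.70234897e-05]), 'tcp_pos': array([246.47660302, 573.76747466, 229.56311332]), 'eef_rot': array([ 9.79475488e-01, -2.01560802e-01, -1.44874405e-04,  9.95473129e-04]), 'contact_force': array([-0.1394743 ,  0.47387148, -0.72565256]), 'moment': array([-0.0286142 , -0.01662649, -0.04555497]), 'gripper_width': 1.0018955339522286} 8.0
```

View pics/scene0.png

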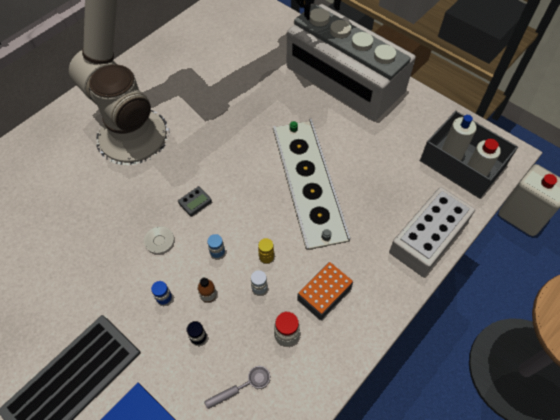

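View pics/top0.png

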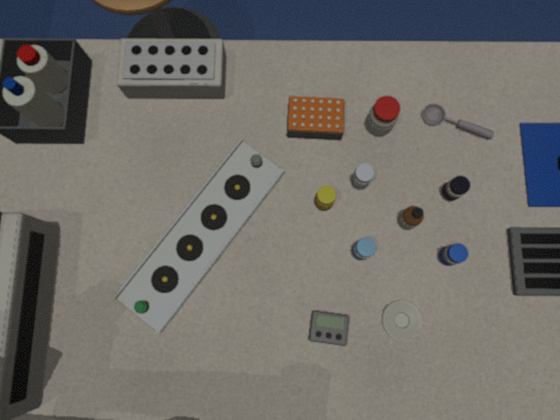

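The scene view shows the green post at (294,126) and the grey one at (327,235). The pads run between them, from (299,146) to (320,215). Candidates in the top view:
- Pale jar: (364,173)
- Light blue: (364,247)
- Mid blue: (455,253)
- Navy: (457,186)
- Not wanted: yellow look-alike (326,197), amber bottle (412,216), big red-capped jar (384,112), round white dish (402,320)

I'll check the choice in a close crop.

Run:
```python
import cv2,numpy as np
p=np.load("/tmp/top0.npz")["p"][...,::-1]
cv2.imwrite("pics/topcropA.png",cv2.resize(p[140:280,300:490],None,fx=4,fy=4,interpolation=cv2.INTER_CUBIC))
cv2.imwrite("pics/topcropB.png",cv2.resize(p[135:335,105:295],None,fx=3,fy=3,interpolation=cv2.INTER_CUBIC))
```

```text
(no output)
```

View pics/topcropA.png

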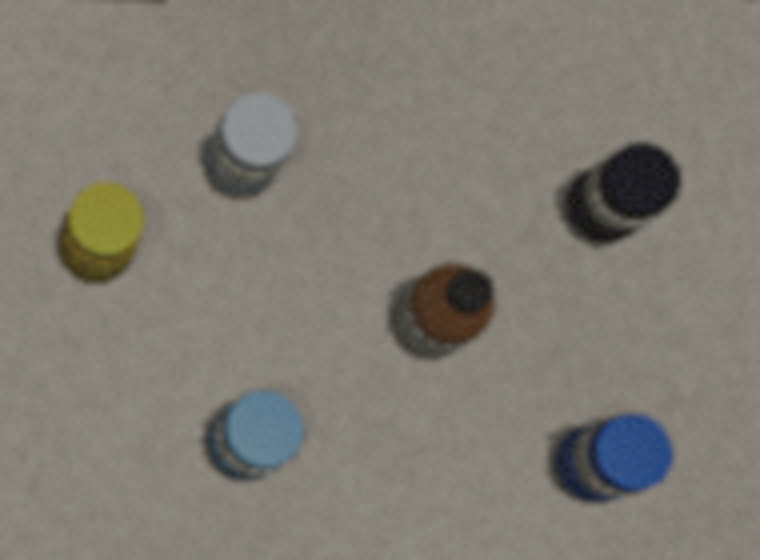

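View pics/topcropB.png

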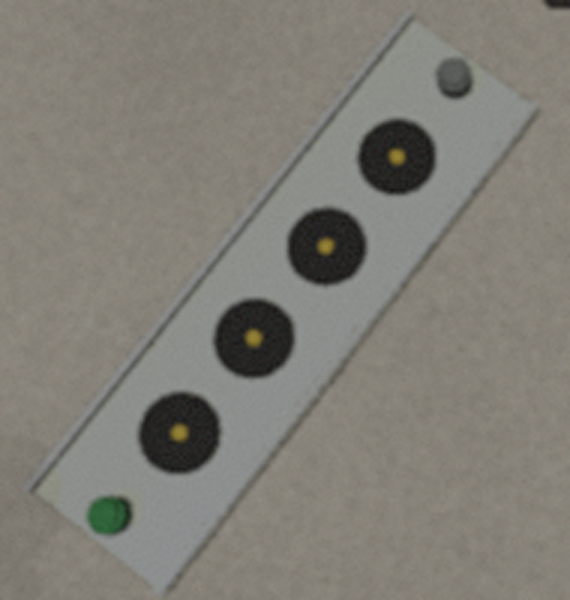

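The crop confirms it: four distinct caps, palest at top left, plus yellow and amber, which are not part of the job. The green post is at the lower-left end. Next I intersect the pixel rays with the known heights and cross-check against depth.

```bash
cat > h.py <<'E'
import numpy as np, json
from cell import calibration
def ray(n,u,v,z):
    c=calibration(n);K=np.array(c["camera_matrix"]);T=np.array(c["cam_to_world"])
    d=T[:3,:3]@np.linalg.inv(K)@[u,v,1];o=T[:3,3];return o+d*(z-o[2])/d[2]
def dep(n,u,v,D):
    c=calibration(n);K=np.array(c["camera_matrix"]);T=np.array(c["cam_to_world"])
    s=np.median(D[int(round(v))-2:int(round(v))+3,int(round(u))-2:int(round(u))+3])
    return T[:3,:3]@(np.linalg.inv(K)@[u,v,1]*s)+T[:3,3]
def proj(n,P):
    c=calibration(n);K=np.array(c["camera_matrix"]);T=np.linalg.inv(np.array(c["cam_to_world"]))
    q=K@(T[:3,:3]@P+T[:3,3]);return q[:2]/q[2]
E
python3 - <<'E'
from h import *
D=np.load("/tmp/top0.npz")["d"];np.set_printoptions(precision=1,suppress=True)
A=dict(a=(260,130,70),b=(265,429,70),c=(633,453,70),d=(640,181,70),yel=(107,219,70),amb=(470,291,88))
for k,(x,y,z) in A.items():
    u,v=(x+.5)/4-.5+300,(y+.5)/4-.5+140
    r=ray("top",u,v,z);print(k,r,dep("top",u,v,D),proj("scene",r),np.hypot(*r[:2]))
B=[(106,514,36),(179.5,433,12),(254,338,12),(326,246,12),(397,157,12),(454,76,36)]
R=[]
for x,y,z in B:
    u,v=(x+.5)/3-.5+105,(y+.5)/3-.5+135
    r=ray("top",u,v,z);R.append(r);print(r,dep("top",u,v,D),proj("scene",r),np.hypot(*r[:2]))
print([np.linalg.norm((R[i+1]-R[i])[:2]) for i in range(5)])
from cell import manip
E
python3 - <<'E'
import cv2,numpy as np
p=np.load("/tmp/scene0.npz")["p"][...,::-1]
cv2.imwrite("pics/scA.png",cv2.resize(p[225:350,140:300],None,fx=4.5,fy=4.5,interpolation=cv2.INTER_CUBIC))
cv2.imwrite("pics/scB.png",cv2.resize(p[110:255,260:360],None,fx=4,fy=4,interpolation=cv2.INTER_CUBIC))
E
```

```text
a [ 618.8 -114.6   70. ] [ 618.8 -114.7   69.8] [257.3 276.6] 629.3025574625458
b [ 468.7 -112.7   70. ] [ 468.7 -112.7   69.7] [213.6 239.9] 482.0519875404377
c [ 458.  -289.9   70. ] [ 458.  -289.8   70.3] [158.  286.7] 542.0764142916098
d [ 593.5 -302.9   70. ] [ 593.5 -302.9   70.1] [193.7 326.8] 666.332587497884
yel [572.6 -37.6  70. ] [572.7 -37.6  69.7] [264.5 244. ] 573.8457355199049
amb [ 533.7 -210.2   88. ] [ 533.8 -210.4   87.5] [203.2 279.7] 573.6269579850972
[354.4 326.7  36. ] [354.4 326.8  35.9] [292.7 123.4] 482.00980124961967
[408.1 288.1  12. ] [408.1 288.2  11.5] [297.9 145.9] 499.5181579312667
[472.8 240.8  12. ] [472.8 240.8  12. ] [304.5 167.7] 530.5987781127799
[537.3 193.8  12. ] [537.2 193.7  12.4] [311.5 190.5] 571.1597982141847
[601.4 146.1  12. ] [601.4 146.1  11.9] [318.5 214.7] 618.8552443251752
[653.6 105.4  36. ] [653.7 105.4  35.8] [324.8 231.5] 662.0326316018595
[np.float64(66.16986898344645), np.float64(80.1953932307174), np.float64(79.77495675764658), np.float64(79.85938072726495), np.float64(66.21794784828813)]
```

View pics/scA.png

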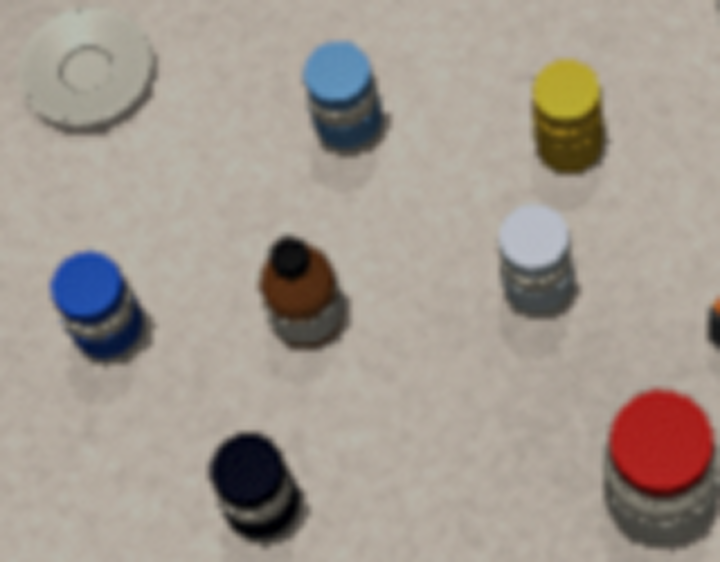

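View pics/scB.png

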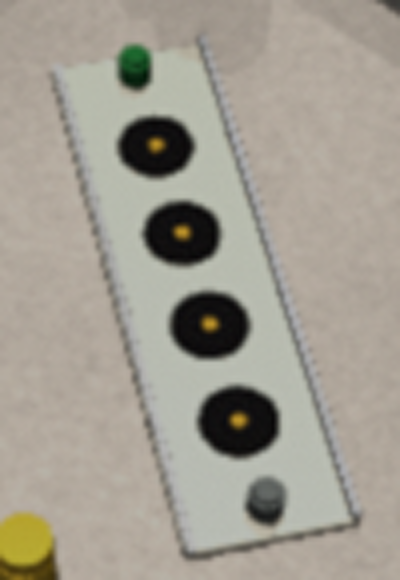

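Both cameras agree to about 3 mm. Heights match (70, 12 and 36 mm), and pad spacing comes out at 80 mm. I'll average the two cameras and check the IK and the heights of the neighbours.

```bash
cat >> h.py <<'E'
from scipy.spatial.transform import Rotation as Ro
def quat(phi):  # tool z down, jaw y axis at angle phi
    y=np.array([np.cos(phi),np.sin(phi),0]);z=np.array([0,0,-1.]);x=np.cross(y,z)
    return Ro.from_matrix(np.c_[x,y,z]).as_quat()
E
python3 - <<'E'
from h import *
from cell import manip
np.set_printoptions(precision=2,suppress=True)
top=dict(a=(260,130),b=(265,429),c=(633,453),d=(640,181))
sc=dict(a=(535,236),b=(338,71),c=(88,285),d=(248,468))
J={}
for k in top:
    t=ray("top",(top[k][0]+.5)/4-.5+300,(top[k][1]+.5)/4-.5+140,70)
    s=ray("scene",(sc[k][0]+.5)/4.5-.5+140,(sc[k][1]+.5)/4.5-.5+225,70)
    print(k,t,s); J[k]=list((t+s)[:2]/2)
B=[(179.5,433),(254,338),(326,246),(397,157)];S=[(156,145),(182,233),(210,324),(239,420)]
P=[]
for (x,y),(X,Y) in zip(B,S):
    t=ray("top",(x+.5)/3-.5+105,(y+.5)/3-.5+135,12);s=ray("scene",(X+.5)/4-.5+260,(Y+.5)/4-.5+110,12)
    print(t,s);P.append((t+s)[:2]/2)
P=np.array(P);c=P.mean(0);u=(P[3]-P[0])/np.linalg.norm(P[3]-P[0]);P=[list(c+u*80*(i-1.5)) for i in range(4)]
phi=np.arctan2(u[0],-u[1]);print(P,u,np.degrees(phi))
json.dump(dict(J=J,P=P,phi=phi),open("m.json","w"))
for k,ph in dict(a=1.6,b=phi,c=2.0,d=phi).items():
  for o in(0,np.pi): print(k,o,[manip.solve_ik([*J[k],z],quat(ph-o)) for z in(24,170)])
for p in P:
  for o in(0,np.pi): print(o,[manip.solve_ik([*p,z],quat(phi-o)) for z in(36,170)])
D=np.load("/tmp/top0.npz")["d"]
print("red",dep("top",386,108,D),"instr",dep("top",8,300,D),dep("scene",360,40,np.load("/tmp/scene0.npz")["d"]))
E
```

```text
a [ 618.77 -114.65   70.  ] [ 621.78 -113.51   70.  ]
b [ 468.7  -112.68   70.  ] [ 471.78 -111.89   70.  ]
c [ 458.04 -289.9    70.  ] [ 462.39 -290.22   70.  ]
d [ 593.51 -302.9    70.  ] [ 598.36 -304.29   70.  ]
[408.07 288.09  12.  ] [409.73 289.51  12.  ]
[472.82 240.78  12.  ] [474.65 241.4   12.  ]
[537.28 193.78  12.  ] [538.93 194.7   12.  ]
[601.36 146.12  12.  ] [602.95 147.75  12.  ]
[[np.float64(408.99076387379125), np.float64(288.7781777717029)], [np.float64(473.47936159949643), np.float64(241.43664459657026)], [np.float64(537.9679593252015), np.float64(194.09511142143765)], [np.float64(602.4565570509067), np.float64(146.75357824630504)]] [ 0.81 -0.59] 53.717345742497685
a 0 [array([ 0.07,  0.6 , -0.21,  0.  , -0.76, -1.62]), array([ 0.07,  0.44, -0.06,  0.  , -1.07, -1.62])]
a 3.141592653589793 [array([ 0.07,  0.6 , -0.21,  0.  , -0.76,  1.53]), array([ 0.07,  0.44, -0.06,  0.  , -1.07,  1.53])]
b 0 [array([ 0.1 ,  0.42, -0.58, -0.  , -0.57, -2.31]), array([ 0.1 ,  0.2 , -0.42,  0.  , -0.95, -2.31])]
b 3.141592653589793 [array([ 0.1 ,  0.42, -0.58,  0.  , -0.57,  0.84
[... 710 characters left out ...]
([ 0.78,  0.28, -0.31,  0.  , -0.98, -2.98])]
3.141592653589793 [array([ 0.78,  0.46, -0.46,  0.  , -0.66,  0.16]), array([ 0.78,  0.28, -0.31,  0.  , -0.98,  0.16])]
0 [array([ 0.63,  0.51, -0.35,  0.  , -0.71, -2.83]), array([ 0.63,  0.35, -0.21,  0.  , -1.01, -2.83])]
3.141592653589793 [array([ 0.63,  0.51, -0.35,  0.  , -0.71,  0.31]), array([ 0.63,  0.35, -0.21,  0.  , -1.01,  0.31])]
0 [array([ 0.5 ,  0.57, -0.23,  0.  , -0.77, -2.7 ]), array([ 0.5 ,  0.42, -0.09,  0.  , -1.06, -2.7 ])]
3.141592653589793 [array([ 0.5 ,  0.57, -0.23,  0.  , -0.77,  0.44]), array([ 0.5 ,  0.42, -0.09,  0.  , -1.06,  0.44])]
red [ 747.55 -158.25   89.53] instr [363.92 520.36 148.61] [378.79 592.71 184.03]
```

```bash
cat >> h.py <<'E'
M=None
def pickplace(k,i,first=False):
    from cell import manip
    M=json.load(open("m.json"));phi=M["phi"];pi=np.pi
    ph=dict(a=1.6-pi,b=phi-pi,c=2.0,d=phi-pi)[k]
    x,y=M["J"][k];px,py=M["P"][i]
    q=quat(ph);qp=quat(phi-pi)
    if first: manip.move_ptp([*M["P"][3],230],qp)
    manip.move_ptp([x,y,170],q)
    hit=manip.movel([x,y,45],speed=150,contact_N=10)
    hit=hit or manip.movel([x,y,24],speed=60,contact_N=10)
    s=manip.state();print("down",hit,s["tcp_pos"],s["clock"])
    if hit: manip.movel([x,y,170]);return
    manip.close_gripper();print("w",manip.state()["gripper_width"]*87)
    manip.movel([x,y,170],speed=150)
    s=manip.state();print("lift w",s["gripper_width"]*87,s["contact_force"])
    if s["gripper_width"]*87<30: return
    manip.move_ptp([px,py,170],qp)
    manip.movel([px,py,46],speed=130)
    hit=manip.movel([px,py,34],speed=25,contact_N=4)
    s=manip.state();print("place",hit,s["tcp_pos"],px,py,s["contact_force"])
    manip.release();manip.hold(.2)
    manip.movel([px,py,170],speed=150)
    print("done",manip.state()["clock"])
def snap(tag):
    from cell import grab_frame
    import cv2
    for n in("scene","top"):
        p,d=grab_frame(n);np.savez(f"/tmp/{n}{tag}.npz",p=p,d=d);cv2.imwrite(f"pics/{n}{tag}.png",p[...,::-1])
E
python3 -c "
from h import *
pickplace('b',1,True);snap('1')"
```

```text
down False [ 470.05749092 -112.34672371   23.63248951] 4.725
w 39.382426403828035
lift w 39.15788126463173 [ 0.26612569 -0.14441201 -0.91401727]
place True [473.54939825 241.5513194   35.99405575] 473.47936159949643 241.43664459657026 [-0.61453808 -0.93096505  3.30401064]
done 11.8583
```

View pics/scene1.png

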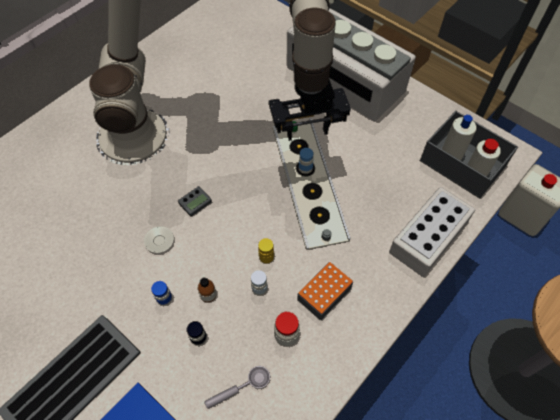

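View pics/top1.png

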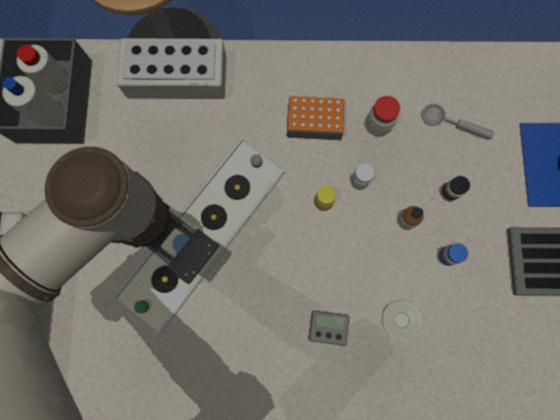

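The light-blue jar stands on the second pad, at scene (307,160), and nothing else has moved. The touchdown height of 36 mm is as predicted. Continuing with the other three.

```bash
python3 -c "
from h import *
from cell import manip
pickplace('d',3);pickplace('c',2);pickplace('a',0)
M=json.load(open('m.json'))
manip.move_ptp([450,-120,230],quat(1.6-np.pi))
snap('2')
import cv2
for n in('scene','top'):
    p=np.load(f'/tmp/{n}2.npz')['p'][...,::-1]
    c=p[100:255,250:370] if n=='scene' else p[135:335,105:295]
    cv2.imwrite(f'pics/{n}2c.png',cv2.resize(c,None,fx=3,fy=3,interpolation=cv2.INTER_CUBIC))
"
```

```text
down False [ 595.70483801 -303.59918602   23.48326952] 15.45
w 39.26210130140233
lift w 38.96079588576661 [ 0.28066512  0.73265843 -0.66482439]
place True [602.53569582 146.8861876   35.9705541 ] 602.4565570509067 146.75357824630504 [-0.672626   -0.38617062  4.36856878]
done 22.9
down False [ 460.03256239 -290.07161686   23.59329026] 26.0667
w 39.04277200281596
lift w 38.975769184785506 [ 0.17651134 -0.1625577  -0.47516453]
place True [538.07425821 194.21571825  35.98571317] 537.9679593252015 194.09511142143765 [-1.13725019  0.266163    4.19510126]
done 33.65
down False [ 620.0562473  -114.16273815   23.52196522] 36.35
w 39.10823874174134
lift w 39.419451535808506 [-0.58487074  0.09487702 -0.87725909]
place True [409.0747176  288.89188003  35.96159695] 408.99076387379125 288.7781777717029 [-0.4383004  -1.12087161  4.62555168]
done 43.8167
```

View pics/scene2.png

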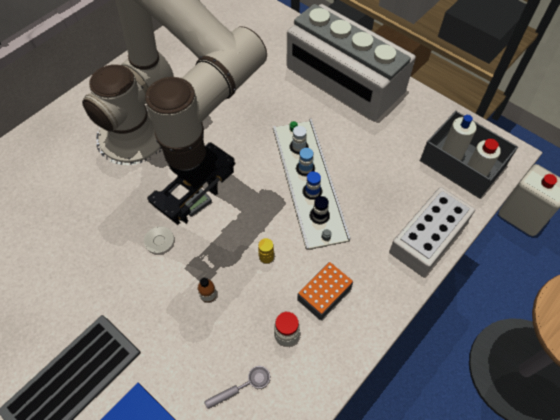

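View pics/top2c.png

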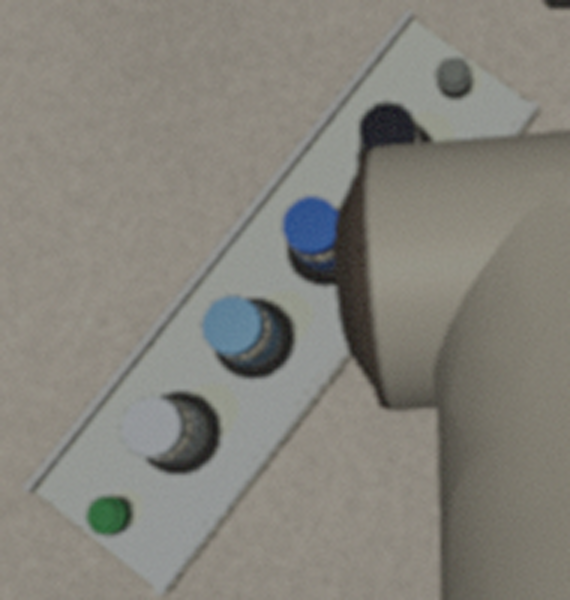

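View pics/scene2c.png

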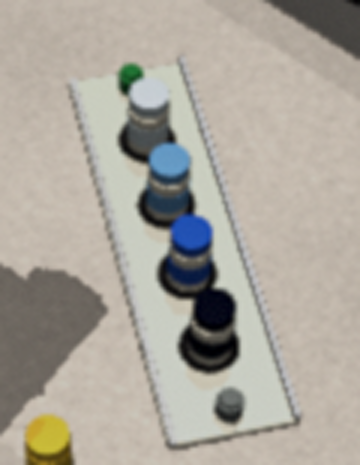

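The jars stand in order from the green post at scene (294,126): pale, light, mid, navy. All are upright, and the amber bottle is still at (206,289). Now I measure the offsets from cap centres to pads, using the same camera for both.

```bash
python3 -c "
from h import *
from cell import manip
np.set_printoptions(precision=1,suppress=True)
S=[(156,145),(182,233),(210,324),(239,420)]
C=[(149,95),(170,161),(191,232),(214,308)]
for (X,Y),(x,y) in zip(S,C):
    s=ray('scene',(X+.5)/4-.5+260,(Y+.5)/4-.5+110,12);c=ray('scene',(x+.5)/3-.5+250,(y+.5)/3-.5+100,82)
    e=c-s;print(e[:2],np.hypot(*e[:2]))
B=[(179.5,433),(254,338)];C=[(151,428),(233,325)]
for (X,Y),(x,y) in zip(B,C):
    s=ray('top',(X+.5)/3-.5+105,(Y+.5)/3-.5+135,12);c=ray('top',(x+.5)/3-.5+105,(y+.5)/3-.5+135,82);e=c-s;print('top',e[:2],np.hypot(*e[:2]))
s=manip.state();print(s['clock'],s['gripper_width'])
"
```

```text
[ 2.3 -2.6] 3.4467724008978826
[ 1.5 -0.8] 1.7100781542020596
[ 1.5 -2.2] 2.6617801428707972
[ 2.9 -3.6] 4.593784022574144
top [-0.5  0. ] 0.5372757773417932
top [-0.1 -0.8] 0.7955941873961875
45.45 0.9972192311544119
```

All the offsets are under 5 mm, against a 12 mm limit, and the gripper is open and clear. Handing in.

```bash
python3 -c "
from cell import workorder
print(workorder.hand_in())"
```

```text
the job is handed in; nothing more can be done
None
```

I stood all four jars on the rail pads in order from the green post (palest, light blue, mid blue, navy) and handed the job in at about 45 s on the robot's clock. No verdict was reported.

- **Placing:** every jar touched down at a tool height of 36 mm, as predicted for a jar standing on its pad. All four looked upright in the last picture, and the gripper was open and clear.
- **Centring:** in the scene camera each jar's cap is 1.7 to 4.6 mm from its pad centre, against the 12 mm limit.
- **Disagreement:** the top camera puts the palest and light blue jars within 1 mm of their pads, while the scene camera says 3.4 and 1.7 mm. That fits the stated calibration error of about 2 mm. The arm partly hid the mid blue and navy jars from the top camera, so only the scene camera checked those two.
- **Left alone:** the amber bottle and the yellow look-alike looked unmoved by eye in the last picture.

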